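# Push the tracked robot through the gate onto its charging dock

### The arm

A 6-joint arm with a two-finger parallel gripper is mounted at the origin on the work surface. World frame = base frame: x ahead of the robot, y to its left, z up, the work surface at z = 0. Lengths are in m, angles in rad, forces in N, time in s.
With the tool pointing down it reaches from about 0.275 to 0.825 m from the base axis. Payload 4.9 kg.
Tool frame: the origin (TCP) lies on the mounting face of the last link; the fingertips stand 173 mm ahead of it and the grasp point (between the pads) lies 155 mm ahead of it; z points along the fingers, y is the line along which they close (so a half turn about z gives the same grasp; the last joint's range is limited). The gripper opens to 85 mm and grips with 20 to 120 N. Pads are 22 mm wide; open, the fingers measure 114 mm over their backs; the gripper's body (76 mm by 85 mm) begins 54 mm behind the grasp point. The pads swing forward as they close: fully open they stand 13 mm farther back than shut.
Start: joints at [-1.346, 0.326, -0.193, 1.052, 0, 1.437], TCP at [0.193, -0.515, 0.405] pointing down, gripper open.
Joint ranges: [-2.65, 2.65], [-0.97, 1.79], [-1.3, 1.35], [-1.93, 2.1], [-1.47, 1.37], [-3.14, 3.14]. Speed limits (rad/s): [2.57, 2.57, 3.14, 3.14, 3.14, 3.14].

### API

Orientations are given as a 3x3 rotation matrix whose columns are the frame's x, y, z axes.
In Python, from cell import telemetry, optics, hand_in, cut_out gives the robot as it stands. The module is installed in compiled form; this text tells all that it offers.
- The arm moves only by the tool drive_tool, never from a script. Its argument "deltas" is text: rows parted by semicolons, each of 4 numbers parted by spaces: the shift along the tool's x, y, z in m, then the turn about the tool's z in degrees. A call has 1 to 5 rows; each row is the pose to reach, as a shift and turn from the pose commanded when the call began, along the tool's axes at that moment; what a row does not reach only later rows make up. A row lasts 1/12 s, in which the tool goes at most 41.7 mm and 7.16 degrees, less where a joint would pass 70% of its speed; a pose out of reach is approached as far as the arm can. A call with a gripper value outside its range is refused whole. "gripper" is the finger opening in m, from 0 to 0.0854, set as the call begins (left out, the last holds). The fingers move at their own pace and stop on an object; "newtons" is the grip in N (left out, the last holds). Time passes only in rows, so rows that repeat a pose let the fingers close. It gives the time, the measured TCP pose, the force, the opening and the grip force at its end, in the units of the state.
- telemetry.get_state(): the state, without advancing time (a new reading comes with each control period).
- optics.read_camera(name): name is "scene" or "top" or "wrist"; returns the picture (420x560x3 uint8, red, green, blue); there is no depth.
- optics.calibration(name): a dict with "vfov" (degrees; the focal length in pixels is half the picture's height over the tangent of half this angle, whatever the lens; pixels are square), "cx", "cy" (the principal point, pixels), "R" (3x3) and "t" (3): a world point X has camera coordinates R X + t; the wrist camera has in their place "hand_eye" (4x4, takes a point from camera to tool coordinates, whose origin is the TCP and whose axes are the flange's). Camera axes: x right, y down, z forward; pixel columns grow to the right and rows downward; lengths in m; the calibration is good to about 2 mm. A picture is of the moment at which its call begins: read the wrist's pose just before it. calibration takes no time and is no camera call.
- hand_in(): hands the job in; it is judged then, once.
Trained networks look in the newest picture that a camera, given by its name, has taken for a name from the list of things; names that differ only in an ending like _2 or _b are one class to them, and where a whole thing is asked for, a point or a joint stands for the part that bears it (a point fixed in the world has none). Each returns a list of dicts, best first, with "conf" (0 to 1); they miss things now and then, are a little off and sometimes report something else, mostly with a low value. They report only what shows in the picture. A call takes as long as a camera call. They do not tell look-alikes from the thing itself.
- cut_out(camera, name): "mask" (420x560 bool, what is visible of it) and "centre" ([column, row] in pixels, amid what is visible of it).
The state is a dict: "clock": time; "joint_positions": joint angles; "joint_velocities": joint speeds; "joint_efforts": joint torques, N m; "tool_pos": TCP position; "tcp_rot": TCP orientation; "ft_force": force on the tool from outside, world axes, zero at the start; "moment": the same for the moment, N m; "gripper_width": finger opening in m; "grip_force": force on a finger pad.
Only numpy, scipy, OpenCV 4.12 (cv2) and the standard library are available. Lean on these libraries where they do the work, as an engineer would, in place of code of your own. Each camera call takes 0.05 s, during which the arm holds its last target. There are 200 camera calls.

### The job

The little tracked robot is switched off and stands askew in front of its docking lane. Push it along the table with the fingers, head first, through the narrow gap between the two round pylons, until its front bumper meets the charging dock squarely, then move clear of it. Do not lift, carry or tip the robot, and leave the other things on the table where they are.

Things in the scene. Friction and masses are not known exactly. Their poses are not given: they have to be found in the camera images.
- crawler: small loose tracked robot, white and black, 0.3 to 0.6 kg, 124 mm long, 80 wide over the tracks, deck up to 50 high, head 64 high, 20 mm ahead of the middle. Tracks locked: it slides any way on the table at 1 to 6 N. Origin on the table under its middle; x to its front, y to its left. Track sides flat, 40 mm from the origin, 34 high, straight 43 mm fore and aft
- crawler_rear (a point): centre of the robot's rear bumper, 62 mm behind its origin, 25 mm up: a flat upright white plate 64 mm wide, from 10 to 40 mm high; the front bumper is the same, 62 mm ahead of the origin
- gate: the docking lane, fixed. Origin on the table midway between the two pylons; x is the way the robot must travel, y to the left of it. Pylons: upright grey cylinders 32 mm in diameter, 45 high, centred 60 mm either side of the origin along y: the gap is 88 mm wide. The robot begins 170 to 230 mm before the pylons, up to 35 mm aside and 0.35 rad askew. The way is bare table; black tape lines are flat
- dock_face (a point): centre of the front face of the charging dock, a fixed black block 110 mm wide, 50 mm deep, 42 mm high; the flat face looks back to the pylons, 160 mm beyond their midpoint, 20 mm up. When the bumper meets it the robot's origin is 62 mm before it, its rear 20 mm clear of the pylons
- wheel: a spare black rubber wheel lying flat, ring 52 mm across, 22 mm high, beside the pylons; origin at the centre of its underside; loose, leave it alone
- motor: a loose grey-white motor block 62 x 40 x 32 mm with a short stub shaft, standing beside the parking bay; origin at the centre of its underside; loose, leave it alone
- phone: a black phone 150 x 72 x 9 mm lying flat; origin at the centre of its underside; loose, leave it alone
- mic: a black hand microphone about 220 mm long, 47 mm thick, lying down; origin on the table below its middle, x to its head; loose, leave it alone
- tray: a grey open parts tray 160 x 120 x 45 mm; origin at the centre of its underside; loose, leave it alone
- driver: a screwdriver lying down, along its own x; origin on the table below it; loose, leave it alone
- cup: a white plastic cup 76 mm across the rim, 95 mm high; origin at the centre of its underside; loose, leave it alone
There are look-alikes about, which are no part of the job. What is shaped like the crawler but yellow is not meant.

How it is judged:
By the outcome, as a careful person would: the job done as asked, in the order asked, and still so for the second after the job is handed in, with the robot touching nothing.
It also fails if it takes over 61 s, if anything falls off the work surface, if the arm or the gripper's body presses on something with over 40 N, if the wrist force passes 120 N, or if a joint passes its speed limit or range.

## Working session

There is one attempt and no reset: what is moved stays moved. The work goes in short steps, Python scripts to look and compute and a tool call to move; the robot and the scene stay as the last step left them, time stands still between calls to the robot, and variables do not carry over. Pictures are saved under pics/ and viewed, at most 12 in all, crops included, and the job is handed in when it is done.

Besides the shell and the picture viewer there is one more tool, called after "Request:" by a JSON object that holds its "api" and its "payload". drive_tool: Moves the arm, as the interface text tells. Its arguments: {"type":"object","properties":{"deltas":{"type":"string"},"gripper":{"type":"number"},"newtons":{"type":"number"}},"required":["deltas"]}

```bash
mkdir -p pics; cat > h.py <<'E'
import numpy as np,cv2
from cell import telemetry,optics,hand_in,cut_out
def cam(n):
    c=optics.calibration(n); f=210/np.tan(np.radians(c['vfov'])/2)
    return c,f
def ray(n,uv,z):
    c,f=cam(n);R=np.array(c['R']);t=np.array(c['t'])
    d=R.T@np.array([(uv[0]-c['cx'])/f,(uv[1]-c['cy'])/f,1]);o=-R.T@t
    return o+d*(z-o[2])/d[2]
def proj(n,X):
    c,f=cam(n);p=np.array(c['R'])@np.array(X)+np.array(c['t'])
    return np.array([c['cx']+f*p[0]/p[2],c['cy']+f*p[1]/p[2]])
E
python3 - <<'E'
from h import *
ims=[]
for n in('top','scene'):
    im=optics.read_camera(n); cv2.imwrite(f'pics/{n}0.png',im[:,:,::-1])
    c,f=cam(n);print(n,c,f)
    for k in('crawler','gate','dock_face','wheel','motor'):
        try:
            for r in cut_out(n,k)[:3]: print(k,round(r['conf'],2),np.round(r['centre']),r['mask'].sum(), np.round(ray(n,r['centre'],.03),3))
        except Exception as e: print(k,e)
s=telemetry.get_state();print(s['clock'],s['tool_pos'],s['tcp_rot'])
E
```

```text
top {'vfov': 50.84625919640128, 'cx': 284.52578214804436, 'cy': 208.28359613849975, 'R': array([[-0.02308315, -0.99972982,  0.00272875],
       [-0.99497317,  0.02270711, -0.09753345],
       [ 0.09744514, -0.00496641, -0.99522851]]), 't': array([0.13303379, 0.54594072, 1.08688036])} 441.7985970288564
crawler 0.69 [405. 295.] 1785 [ 0.326 -0.171  0.03 ]
crawler 0.55 [407. 216.] 1723 [ 0.523 -0.187  0.03 ]
gate 0.88 [249. 203.] 1270 [0.563 0.209 0.03 ]
gate 0.4 [409. 215.] 1742 [ 0.523 -0.192  0.03 ]
dock_face 0.59 [250. 203.] 1243 [0.564 0.208 0.03 ]
wheel 0.78 [323. 157.] 317 [0.678 0.019 0.03 ]
motor 0.66 [272. 260.] 435 [0.419 0.154 0.03 ]
scene {'vfov': 57.83272439443633, 'cx': 279.9747992869238, 'cy': 208.92794098332, 'R': array([[-0.25892565,  0.96577862,  0.01513809],
       [ 0.49476217,  0.14607371, -0.8566638 ],
       [-0.82955886, -0.21432248, -0.51565295]]), 't': array([ 0.02939863, -0.23635916,  1.27000397])} 380.15771118468535
crawler 0.97 [150. 201.] 1890 [ 0.548 -0.182  0.03 ]
crawler 0.94 [195. 165.] 1084 [ 0.343 -0.171  0.03 ]
gate 0.9 [314. 236.] 2183 [0.578 0.192 0.03 ]
dock_face 0.69 [319. 234.] 1860 [0.57 0.2  0.03]
wheel 0.94 [216. 258.] 645 [0.695 0.038 0.03 ]
motor 0.72 [310. 201.] 580 [0.447 0.158 0.03 ]
0.6 [ 0.1931567  -0.51499469  0.40468852] [[ 9.36320589e-01  3.51146345e-01  1.98793658e-06]
 [ 3.51146344e-01 -9.36320587e-01 -5.23298622e-05]
 [-1.65140939e-05  4.96955840e-05 -9.99999999e-01]]
```

View pics/top0.png

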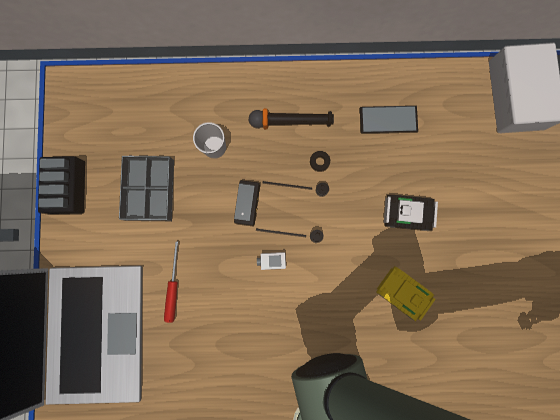

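View pics/scene0.png

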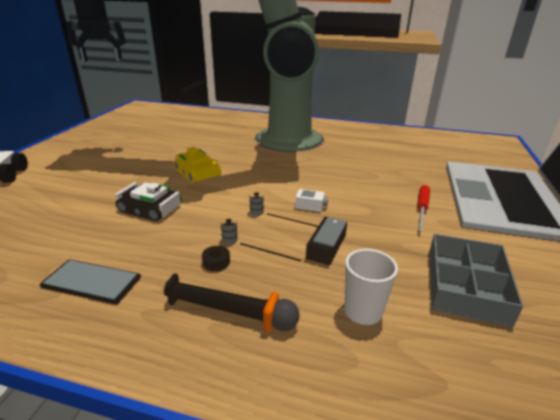

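```bash
python3 - <<'E'
from h import *
im=cv2.imread('pics/top0.png')
a=cv2.resize(im[180:246,370:450],None,fx=9,fy=9,interpolation=cv2.INTER_CUBIC)
b=cv2.resize(im[170:250,225:345],None,fx=6,fy=6,interpolation=cv2.INTER_CUBIC)
cv2.imwrite('pics/a.png',a[:590,:790]);cv2.imwrite('pics/b.png',b)
E
```

```text
(no output)
```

View pics/a.png

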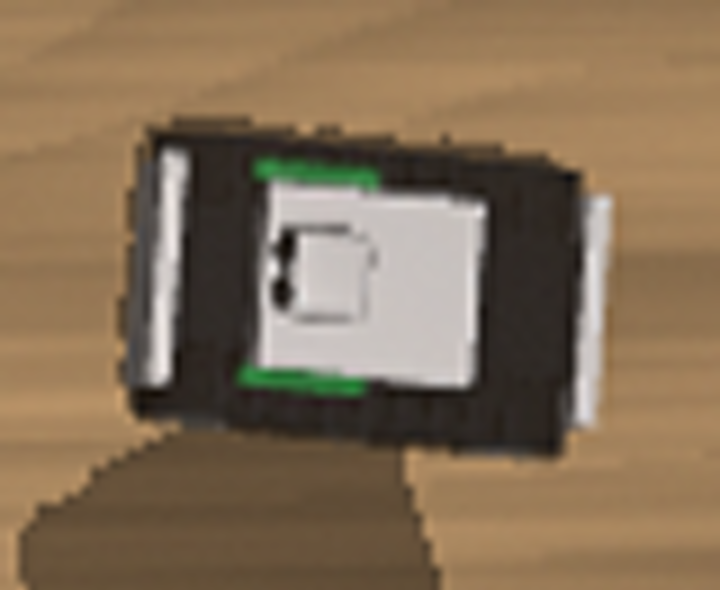

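View pics/b.png

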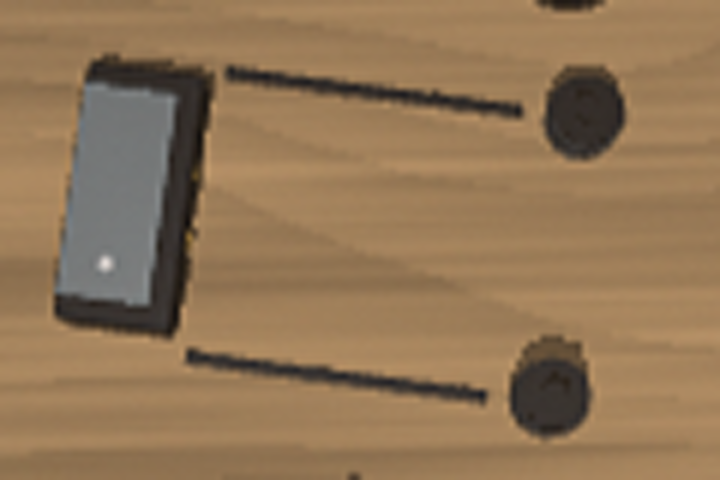

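```bash
python3 - <<'E'
from h import *
A=lambda x,y,z:ray('top',(370+x/9,180+y/9),z)[:2]
B=lambda x,y,z:ray('top',(225+x/6,170+y/6),z)[:2]
deg=lambda v:round(np.degrees(np.arctan2(v[1],v[0])),2)
c,f=cam('top');print('cam',-np.array(c['R']).T@c['t'])
r=[A(613,195,.04),A(595,428,.04)];q=[A(163,150,.04),A(142,385,.04)]
rm=np.mean(r,0);fm=np.mean(q,0)
print('rear',rm,'front',fm,'len',np.linalg.norm(fm-rm),'wid',np.linalg.norm(r[0]-r[1]),np.linalg.norm(q[0]-q[1]),'mid',(rm+fm)/2,'yaw',deg(fm-rm), deg(r[0]-r[1])+90,deg(q[0]-q[1])+90)
p1=B(585,113,.045);p2=B(550,398,.045);g=(p1+p2)/2
print('pyl',p1,p2,np.linalg.norm(p1-p2),'g',g,'yaw',deg(p1-p2)+90)
d=[B(213,75,.042),B(175,335,.042)];dm=np.mean(d,0)
print('dock',dm,np.linalg.norm(d[0]-d[1]),'dist',np.linalg.norm(dm-g),'yaw',deg(dm-g),deg(d[0]-d[1])+90)
for a,b in(((228,72),(522,112)),((188,356),(487,398))):print('tape',deg(B(*a,0)-B(*b,0)),B(*a,0),B(*b,0))
E
```

```text
cam [0.440356   0.125999   1.13457878]
rear [ 0.52314282 -0.25869013] front [ 0.53820554 -0.13437223] len 0.1252270997306521 wid 0.06503463643750451 0.06572123649679568 mid [ 0.53067418 -0.19653118] yaw 83.09 82.36 82.31
pyl [0.59352054 0.02493053] [0.47582759 0.04301443] 0.11907417012218474 g [0.53467406 0.03397248] yaw 81.26
dock [0.55942056 0.18786986] 0.10942692758149046 dist 0.1558742778682406 yaw 80.87 80.75
tape 80.88 [0.62123918 0.17460423] [0.60089988 0.04795949]
tape 80.69 [0.49879763 0.19396954] [0.47791182 0.06651575]
```

```bash
cat >> h.py <<'E'
def go(x,y,z,yaw):
    s=telemetry.get_state();R=np.array(s['tcp_rot'])
    d=R.T@(np.array([x,y,z])-s['tool_pos']); cy=np.degrees(np.arctan2(R[1,0],R[0,0]))
    print('clk',round(s['clock'],2),'pos',np.round(s['tool_pos'],4),'yaw',round(cy,2),'delta',np.round(d,4),'turn',round(-(yaw-cy+180)%360-180 if 0 else -((yaw-cy+180)%360-180),2),'q6',round(s['joint_positions'][5],2),'F',np.round(s['ft_force'],1),'w',round(s['gripper_width'],4))
E
echo
```

Request:
{"api": "drive_tool", "payload": {"deltas": "0.498 -0.140 0 29.7;0.498 -0.140 0 29.7;0.498 -0.140 0 29.7;0.498 -0.140 0 29.7;0.498 -0.140 0 29.7", "gripper": 0.05}}

```text
clock: 1.02
tool_pos: [0.3508, -0.3997, 0.4049]
tcp_rot: [[0.986, -0.165, 0.0], [-0.165, -0.986, -0.001], [0.0, 0.001, -1.0]]
ft_force: [0.4, -0.5, -0.6]
gripper_width: 0.0497
grip_force: 0.0
```

```bash
python3 -c "
from h import *
go(.611,-.209,.3,-9.1)"
```

```text
clk 1.02 pos [ 0.3508 -0.3997  0.4049] yaw -9.49 delta [ 0.2252 -0.231   0.1048] turn -0.39 q6 2.32 F [ 0.4 -0.5 -0.6] w 0.0497
```

Request:
{"api": "drive_tool", "payload": {"deltas": "0.225 -0.231 0.02 0;0.225 -0.231 0.04 0;0.225 -0.231 0.06 0;0.225 -0.231 0.08 0;0.225 -0.231 0.105 0"}}

```text
clock: 1.43
tool_pos: [0.5133, -0.2793, 0.3583]
tcp_rot: [[0.987, -0.158, 0.003], [-0.158, -0.987, -0.002], [0.003, 0.001, -1.0]]
ft_force: [-0.1, -0.8, -0.3]
gripper_width: 0.0503
grip_force: 0.0
```

Request:
{"api": "drive_tool", "payload": {"deltas": "0.078 -0.08 0.03 0;0.078 -0.08 0.03 0;0.078 -0.08 0.03 0;0.078 -0.08 0.03 0"}}

```text
clock: 1.77
tool_pos: [0.6042, -0.2099, 0.325]
tcp_rot: [[0.988, -0.153, -0.0], [-0.153, -0.988, 0.003], [-0.0, -0.003, -1.0]]
ft_force: [-0.7, -0.1, -0.7]
gripper_width: 0.0499
grip_force: 0.0
```

```bash
python3 -c "
from h import *
go(.611,-.209,.184,-9.1)"
```

```text
clk 1.77 pos [ 0.6042 -0.2099  0.325 ] yaw -8.78 delta [ 0.0066 -0.0016  0.141 ] turn 0.32 q6 2.84 F [-0.7 -0.1 -0.7] w 0.0499
```

Request:
{"api": "drive_tool", "payload": {"deltas": "0.006 -0.001 0.04 0;0.006 -0.001 0.08 0;0.006 -0.001 0.12 0;0.006 -0.001 0.14 0;0.006 -0.001 0.14 0"}}

```text
clock: 2.18
tool_pos: [0.604, -0.2131, 0.1819]
tcp_rot: [[0.987, -0.159, -0.009], [-0.159, -0.987, 0.004], [-0.01, -0.003, -1.0]]
ft_force: [-0.7, -0.8, -0.7]
gripper_width: 0.0499
grip_force: 0.0
```

Request:
{"api": "drive_tool", "payload": {"deltas": "0 0 0 0;0 0 0 0;0 0 0 0"}}

```text
clock: 2.43
tool_pos: [0.6082, -0.2148, 0.19]
tcp_rot: [[0.987, -0.159, 0.004], [-0.159, -0.987, -0.002], [0.004, 0.001, -1.0]]
ft_force: [0.3, 0.3, 0.0]
gripper_width: 0.0502
grip_force: 0.0
```

```bash
python3 -c "
from h import *
go(.611,-.209,.184,-9.1)
im=optics.read_camera('top');a=cv2.resize(im[170:250,340:460],None,fx=6,fy=6,interpolation=2);cv2.imwrite('pics/c.png',a[:,:,::-1])"
```

```text
clk 2.43 pos [ 0.6082 -0.2148  0.19  ] yaw -9.16 delta [ 0.0018 -0.0062  0.006 ] turn -0.06 q6 2.85 F [0.3 0.3 0. ] w 0.0502
```

View pics/c.png

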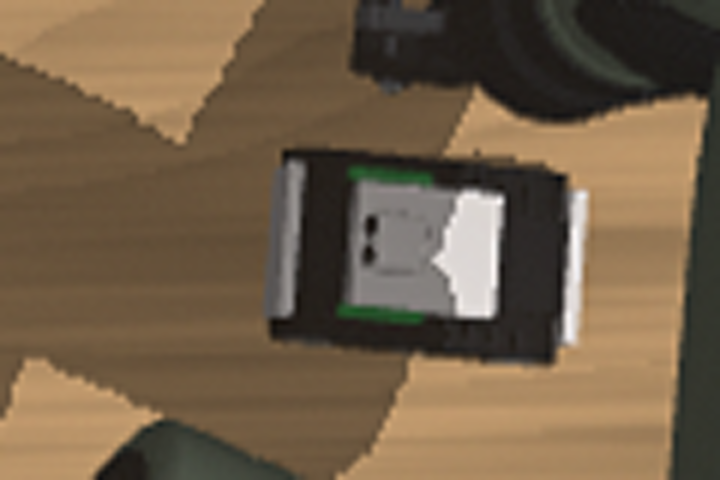

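Request:
{"api": "drive_tool", "payload": {"deltas": "-0.005 -0.003 0.004 0;-0.015 -0.006 0.004 0;-0.023 -0.006 0.004 0;-0.029 -0.006 0.004 0;-0.035 -0.006 0.004 0"}}

```text
clock: 2.9
tool_pos: [0.5735, -0.2026, 0.184]
tcp_rot: [[0.987, -0.159, 0.002], [-0.159, -0.987, -0.001], [0.002, 0.0, -1.0]]
ft_force: [2.8, -0.5, 0.1]
gripper_width: 0.0497
grip_force: 1.4
```

Request:
{"api": "drive_tool", "payload": {"deltas": "-0.005 0 0 0;-0.010 0 0 0;-0.015 0 0 0;-0.015 0 0 0;-0.015 0 0 0"}}

```text
clock: 3.32
tool_pos: [0.5583, -0.2002, 0.1835]
tcp_rot: [[0.987, -0.159, -0.001], [-0.159, -0.987, -0.0], [-0.0, 0.0, -1.0]]
ft_force: [1.8, -1.2, 0.4]
gripper_width: 0.0502
grip_force: 0.6
```

```bash
python3 -c "
from h import *
go(.5496,-.205,.184,-9.1)
im=optics.read_camera('top');a=cv2.resize(im[170:250,340:460],None,fx=6,fy=6,interpolation=2);cv2.imwrite('pics/d.png',a[:,:,::-1])"
```

```text
clk 3.32 pos [ 0.5583 -0.2002  0.1835] yaw -9.15 delta [-0.0079  0.0061 -0.0005] turn -0.05 q6 2.83 F [ 1.8 -1.2  0.4] w 0.0502
```

View pics/d.png

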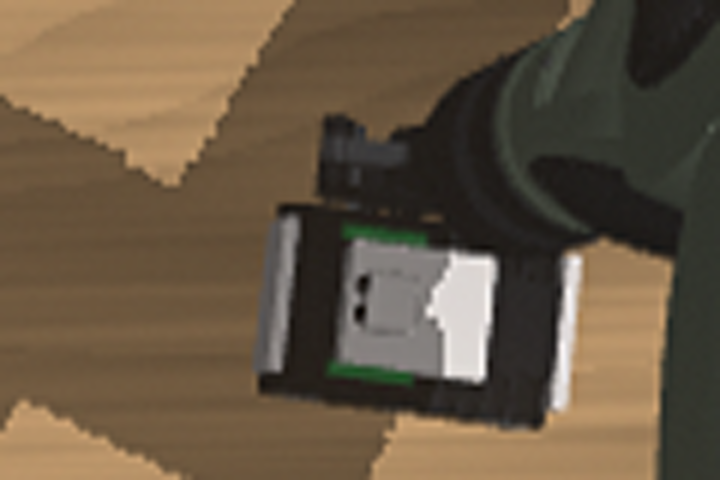

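```bash
python3 - <<'E'
from h import *
A=lambda x,y,z:ray('top',(340+x/6,170+y/6),z)[:2]
deg=lambda v:round(np.degrees(np.arctan2(v[1],v[0])),2)
g=np.array([.5347,.034]);u=np.array([.158,.9874]);n=np.array([-.9874,.158])
for nm,P in(('c',[(589,190),(576,345),(286,160),(272,317)]),('d',[(583,253),(567,410),(282,214),(265,372)])):
    p=[A(*x,.04) for x in P];rm=(p[0]+p[1])/2;fm=(p[2]+p[3])/2;m=(rm+fm)/2
    print(nm,m,'len',np.linalg.norm(fm-rm),'yaw',deg(fm-rm),deg(p[0]-p[1])+90,deg(p[2]-p[3])+90,'along',(m-g)@u,'lat',(m-g)@n)
E
```

```text
c [ 0.53068754 -0.19594368] len 0.12625164856440232 yaw 83.2 81.98 82.32 along -0.22768036043267786 lat -0.0323691987593866
d [ 0.50615123 -0.19198214] len 0.1254810387889727 yaw 81.38 80.97 81.28999999999999 along -0.22764547565748944 lat -0.00751612108607224
```

Request:
{"api": "drive_tool", "payload": {"deltas": "-0.004 0 0 0;-0.0075 0 0 0;-0.0075 0 0 0;-0.0075 0 0 0"}}

```text
clock: 3.7
tool_pos: [0.5509, -0.1989, 0.1832]
tcp_rot: [[0.987, -0.159, -0.001], [-0.159, -0.987, 0.0], [-0.001, 0.0, -1.0]]
ft_force: [0.6, -0.2, 0.8]
gripper_width: 0.0502
grip_force: 0.7
```

Request:
{"api": "drive_tool", "payload": {"deltas": "0.01 0 0 0;0.035 0 0 0;0.05 0 -0.03 0;0.05 0 -0.07 0;0.05 0 -0.1 0"}}

```text
clock: 4.12
tool_pos: [0.6006, -0.2067, 0.2842]
tcp_rot: [[0.987, -0.159, -0.002], [-0.159, -0.987, 0.001], [-0.003, -0.0, -1.0]]
ft_force: [0.7, -1.3, 0.3]
gripper_width: 0.05
grip_force: 0.0
```

```bash
python3 -c "
from h import *
g=np.array([.5347,.034]);u=np.array([.158,.9874])
p=g+u*(-.2276-.062-.011-.04)
go(p[0],p[1],.28,80.9)"
```

```text
clk 4.12 pos [ 0.6006 -0.2067  0.2842] yaw -9.12 delta [-0.1031  0.1134  0.0044] turn -90.02 q6 2.85 F [ 0.7 -1.3  0.3] w 0.05
```

Request:
{"api": "drive_tool", "payload": {"deltas": "-0.103 0.113 0 -35;-0.103 0.113 0 -35;-0.103 0.113 0 -35;-0.103 0.113 0 -35;-0.103 0.113 0 -35", "gripper": 0.032}}

```text
clock: 4.53
tool_pos: [0.4762, -0.3043, 0.2825]
tcp_rot: [[0.9, 0.436, -0.005], [0.436, -0.9, 0.001], [-0.005, -0.003, -1.0]]
ft_force: [1.0, 0.0, -1.6]
gripper_width: 0.0318
grip_force: 0.0
```

Request:
{"api": "drive_tool", "payload": {"deltas": "0 0 0 -35;0 0 0 -35;0 0 0 -35;0 0 0 -35;0 0 0 -35"}}

```text
clock: 4.95
tool_pos: [0.48, -0.3016, 0.2825]
tcp_rot: [[0.482, 0.876, -0.003], [0.876, -0.482, 0.002], [0.0, -0.003, -1.0]]
ft_force: [0.5, -0.2, -0.2]
gripper_width: 0.0322
grip_force: 0.0
```

Request:
{"api": "drive_tool", "payload": {"deltas": "0 0 0 -20;0 0 0 -20;0 0 0 -20;0 0 0 -20;0 0 0 -20"}}

```text
clock: 5.37
tool_pos: [0.4804, -0.3017, 0.2827]
tcp_rot: [[0.161, 0.987, -0.002], [0.987, -0.161, 0.001], [0.001, -0.002, -1.0]]
ft_force: [0.2, 0.0, 0.2]
gripper_width: 0.032
grip_force: 0.0
```

```bash
python3 -c "
from h import *
g=np.array([.5347,.034]);u=np.array([.158,.9874])
p=g+u*(-.2276-.062-.011-.04)
go(p[0],p[1],.185,80.9)
im=optics.read_camera('top');a=cv2.resize(im[170:250,340:460],None,fx=6,fy=6,interpolation=2);cv2.imwrite('pics/e.png',a[:,:,::-1])"
```

```text
clk 5.37 pos [ 0.4804 -0.3017  0.2827] yaw 80.71 delta [-0.0007  0.0008  0.0977] turn -0.19 q6 1.04 F [0.2 0.  0.2] w 0.032
```

View pics/e.png

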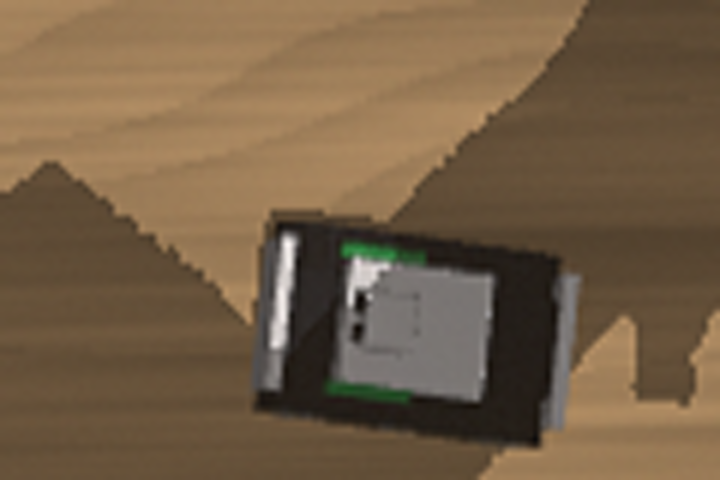

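Request:
{"api": "drive_tool", "payload": {"deltas": "0 0 0.04 0;0 0 0.08 -0.1;0 0 0.098 -0.2;0.01 0 0.098 -0.2;0.02 0 0.098 -0.2"}}

```text
clock: 5.83
tool_pos: [0.4836, -0.2815, 0.1845]
tcp_rot: [[0.158, 0.988, -0.002], [0.988, -0.158, 0.002], [0.002, -0.003, -1.0]]
ft_force: [-0.1, -0.1, -0.0]
gripper_width: 0.032
grip_force: 0.0
```

```bash
python3 -c "
from h import *
g=np.array([.5347,.034]);u=np.array([.158,.9874])
p=g+u*(-.09-.062-.011)
go(p[0],p[1],.185,80.9)"
```

```text
clk 5.83 pos [ 0.4836 -0.2815  0.1845] yaw 80.94 delta [ 0.1566  0.0007 -0.0002] turn 0.04 q6 1.07 F [-0.1 -0.1 -0. ] w 0.032
```

Request:
{"api": "drive_tool", "payload": {"deltas": "0.007 0 0 0;0.014 0 0 0;0.020 0 0 0;0.026 0 0 0;0.034 0 0 0"}}

```text
clock: 6.25
tool_pos: [0.4905, -0.2497, 0.1871]
tcp_rot: [[0.156, 0.988, 0.002], [0.988, -0.156, -0.005], [-0.005, 0.003, -1.0]]
ft_force: [-0.6, -5.9, 3.4]
gripper_width: 0.032
grip_force: 2.6
```

Request:
{"api": "drive_tool", "payload": {"deltas": "0.01 0 0 0;0.02 0 0 0;0.03 0 0 0;0.04 0 0 0;0.05 0 0 0"}}

```text
clock: 6.67
tool_pos: [0.4983, -0.2002, 0.1871]
tcp_rot: [[0.157, 0.988, 0.003], [0.988, -0.157, -0.005], [-0.005, 0.004, -1.0]]
ft_force: [-0.8, -4.9, 4.7]
gripper_width: 0.0318
grip_force: 2.7
```

Request:
{"api": "drive_tool", "payload": {"deltas": "0.01 0 0 0;0.02 0 0 0;0.03 0 0 0;0.03 0 0 0;0.03 0 0 0"}}

```text
clock: 7.08
tool_pos: [0.5021, -0.1692, 0.1859]
tcp_rot: [[0.155, 0.988, 0.001], [0.988, -0.155, 0.0], [0.0, 0.001, -1.0]]
ft_force: [0.1, -0.8, -0.3]
gripper_width: 0.0322
grip_force: 0.0
```

```bash
python3 -c "
from h import *
g=np.array([.5347,.034]);u=np.array([.158,.9874])
p=g+u*(-.09-.062-.011)
go(p[0],p[1],.185,80.9)
im=optics.read_camera('top');a=cv2.resize(im[170:250,290:410],None,fx=6,fy=6,interpolation=2);cv2.imwrite('pics/f.png',a[:,:,::-1])"
```

```text
clk 7.08 pos [ 0.5021 -0.1692  0.1859] yaw 81.11 delta [0.0428 0.0003 0.0009] turn 0.21 q6 1.26 F [ 0.1 -0.8 -0.3] w 0.0322
```

View pics/f.png

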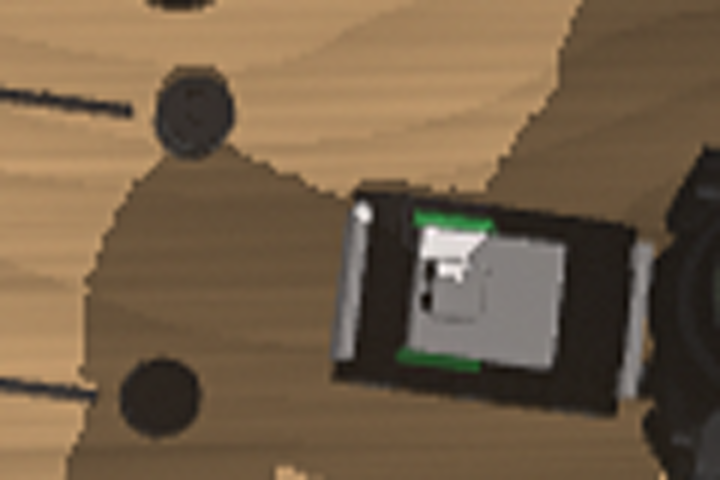

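```bash
python3 - <<'E'
from h import *
A=lambda x,y,z:ray('top',(290+x/6,170+y/6),z)[:2]
deg=lambda v:round(np.degrees(np.arctan2(v[1],v[0])),2)
u=np.array([.158,.9874]);n=np.array([-.9874,.158])
p1=A(195,113,.045);p2=A(160,398,.045);g=(p1+p2)/2;print(p1,p2,g,deg(p1-p2)+90)
p=[A(*x,.04) for x in[(653,243),(637,398),(354,202),(336,360)]]
rm=(p[0]+p[1])/2;fm=(p[2]+p[3])/2;m=(rm+fm)/2
print(m,'len',np.linalg.norm(fm-rm),'yaw',deg(fm-rm),deg(p[0]-p[1])+90,deg(p[2]-p[3])+90,'along',(m-g)@u,'lat',(m-g)@n)
for q in(.018,.025):print(ray('top',(290+415/6,170+215/6),.05))
E
```

```text
[0.59352054 0.02493053] [0.47582759 0.04301443] [0.53467406 0.03397248] 81.26
[ 0.51309137 -0.09725445] len 0.12503847213649918 yaw 81.15 81.38 81.41 along -0.13298354220760156 lat 0.0005768984920132513
[ 0.5484221  -0.06380753  0.05      ]
[ 0.5484221  -0.06380753  0.05      ]
```

Request:
{"api": "drive_tool", "payload": {"deltas": "0.01 0 0 0;0.02 0 0 0;0.03 0 0 0;0.04 0 0 0;0.05 0 0 0"}}

```text
clock: 7.55
tool_pos: [0.5099, -0.1195, 0.1856]
tcp_rot: [[0.155, 0.988, 0.0], [0.988, -0.155, -0.001], [-0.001, 0.0, -1.0]]
ft_force: [-0.3, -5.2, 2.8]
gripper_width: 0.0323
grip_force: 2.5
```

Request:
{"api": "drive_tool", "payload": {"deltas": "0.01 0 0 0;0.02 0 0 0;0.03 0 0 0;0.04 0 0 0;0.05 0 0 0"}}

```text
clock: 7.97
tool_pos: [0.5175, -0.0699, 0.1855]
tcp_rot: [[0.155, 0.988, 0.0], [0.988, -0.155, -0.001], [-0.001, 0.0, -1.0]]
ft_force: [0.4, -6.1, 4.3]
gripper_width: 0.0322
grip_force: 2.7
```

Request:
{"api": "drive_tool", "payload": {"deltas": "0.01 0 0 0;0.02 0 0 0;0.03 0 0 0;0.03 0 0 0;0.03 0 0 0"}}

```text
clock: 8.38
tool_pos: [0.5215, -0.0397, 0.1849]
tcp_rot: [[0.153, 0.988, -0.001], [0.988, -0.153, 0.002], [0.002, -0.002, -1.0]]
ft_force: [0.8, -0.4, 0.0]
gripper_width: 0.0321
grip_force: 0.0
```

```bash
python3 -c "
from h import *
g=np.array([.5347,.034]);u=np.array([.158,.9874])
p=g+u*(.098-.062-.011)
go(p[0],p[1],.185,80.9)
im=optics.read_camera('top');a=cv2.resize(im[160:250,230:350],None,fx=6,fy=6,interpolation=2);cv2.imwrite('pics/g.png',a[:,:,::-1])"
```

```text
clk 8.38 pos [ 0.5215 -0.0397  0.1849] yaw 81.18 delta [0.0998 0.0019 0.0001] turn 0.28 q6 1.51 F [ 0.8 -0.4  0. ] w 0.0321
```

View pics/g.png

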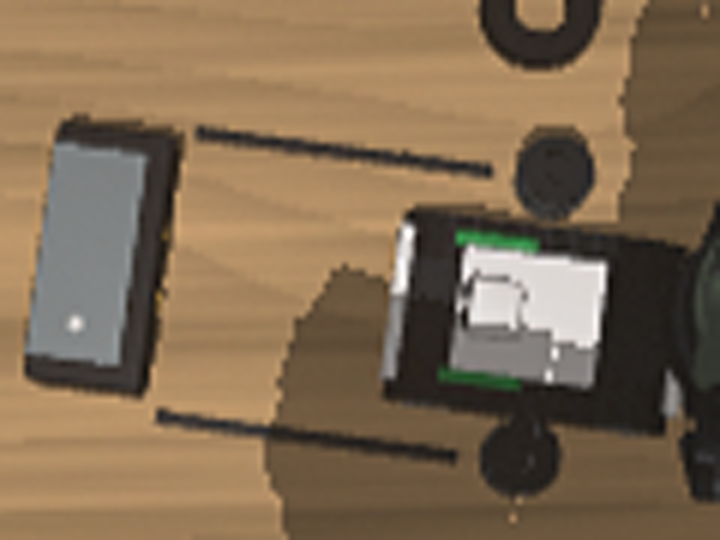

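```bash
python3 - <<'E'
from h import *
F=lambda x,y,z=.05:ray('top',(290+x/6,170+y/6),z)[:2]
G=lambda x,y,z=.05:ray('top',(230+x/6,160+y/6),z)[:2]
u=np.array([.158,.9874]);n=np.array([-.9874,.158])
deg=lambda v:round(np.degrees(np.arctan2(v[1],v[0])),2)
f=[F(415,212),F(398,348),F(566,244),F(553,370)];gg=[G(458,232),G(440,370),G(608,263),G(594,389)]
for a,b in zip(f,gg):print((b-a)@u,(b-a)@n)
fm=np.mean([G(403,224,.04),G(386,381,.04)],0)
p1=G(555,173,.045);p2=G(520,458,.045);g=(p1+p2)/2
print('front',(fm-g)@u,(fm-g)@n,'pyl',p1,p2)
for w in(f,gg):print(deg(w[1]-w[0]),deg(w[3]-w[2]),deg(w[0]-w[2]),deg(w[1]-w[3]))
E
```

```text
0.13144052245455953 0.0012444734567796179
0.13107803443095611 0.0021729439591993364
0.13169231190415923 0.0008936406137527258
0.1314845114777616 0.001006666506031837
front 0.059113914096093664 0.002390343868990205 pyl [0.59352054 0.02493053] [0.47582759 0.04301443]
170.66 171.56 76.63 80.59
171.02 171.79 76.93 81.64
```

Request:
{"api": "drive_tool", "payload": {"deltas": "0.01 0.0005 0 0.1;0.02 0.001 0 0.2;0.03 0.0016 0 0.3;0.04 0.0022 0 0.4;0.05 0.003 0 0.4"}}

```text
clock: 8.85
tool_pos: [0.5328, 0.0088, 0.1851]
tcp_rot: [[0.162, 0.987, -0.001], [0.987, -0.162, 0.0], [0.0, -0.001, -1.0]]
ft_force: [-0.5, -2.2, -1.9]
gripper_width: 0.0318
grip_force: 1.0
```

Request:
{"api": "drive_tool", "payload": {"deltas": "0.008 0 0 0;0.016 0 0 0;0.024 0 0 0;0.030 0 0 0;0.030 0 0 0"}}

```text
clock: 9.27
tool_pos: [0.5379, 0.0386, 0.1854]
tcp_rot: [[0.161, 0.987, 0.0], [0.987, -0.161, 0.001], [0.001, 0.0, -1.0]]
ft_force: [-0.6, -0.8, -0.2]
gripper_width: 0.0319
grip_force: 0.0
```

```bash
python3 -c "
from h import *
g=np.array([.5347,.034]);u=np.array([.158,.9874])
p=g+u*(.098-.062-.011)
go(p[0],p[1],.185,80.9)
im=optics.read_camera('top');a=cv2.resize(im[160:250,230:350],None,fx=6,fy=6,interpolation=2);cv2.imwrite('pics/i.png',a[:,:,::-1])"
```

```text
clk 9.27 pos [0.5379 0.0386 0.1854] yaw 80.75 delta [ 0.02   -0.0025  0.0004] turn -0.15 q6 1.67 F [-0.6 -0.8 -0.2] w 0.0319
```

View pics/i.png

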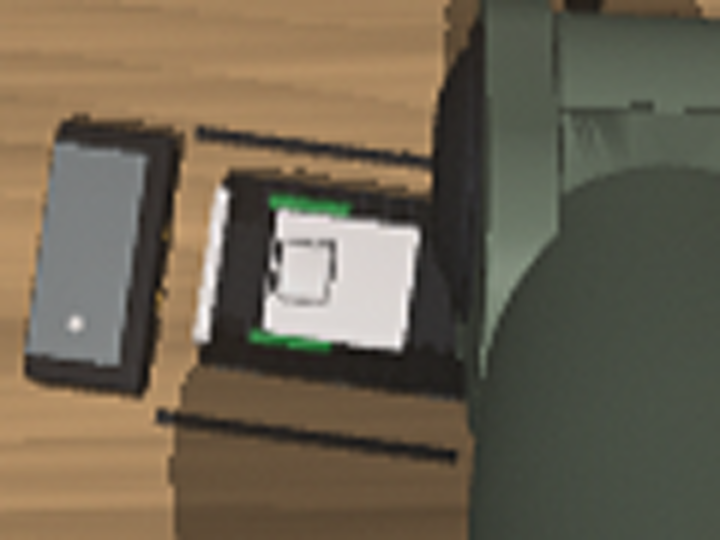

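Request:
{"api": "drive_tool", "payload": {"deltas": "0.005 -0.0005 0 0;0.010 -0.001 0 0;0.014 -0.0015 0 0;0.016 -0.0015 0 0;0.0175 -0.0015 0 0"}}

```text
clock: 9.73
tool_pos: [0.5391, 0.0547, 0.1855]
tcp_rot: [[0.162, 0.987, 0.0], [0.987, -0.162, -0.001], [-0.001, 0.0, -1.0]]
ft_force: [-0.3, -5.1, 1.6]
gripper_width: 0.0323
grip_force: 2.0
```

Request:
{"api": "drive_tool", "payload": {"deltas": "0.0010 0 0 0;0.0020 0 0 0;0.0020 0 0 0"}}

```text
clock: 9.98
tool_pos: [0.5394, 0.0566, 0.1855]
tcp_rot: [[0.162, 0.987, 0.0], [0.987, -0.162, -0.0], [-0.0, 0.0, -1.0]]
ft_force: [-0.8, -4.5, 2.0]
gripper_width: 0.0318
grip_force: 1.9
```

Not touching yet (sliding friction level); creep on.

Request:
{"api": "drive_tool", "payload": {"deltas": "0.0010 0 0 0;0.0020 0 0 0;0.0020 0 0 0"}}

```text
clock: 10.23
tool_pos: [0.5397, 0.0582, 0.1855]
tcp_rot: [[0.163, 0.987, 0.0], [0.987, -0.163, -0.002], [-0.002, 0.0, -1.0]]
ft_force: [-1.1, -6.4, 3.5]
gripper_width: 0.0322
grip_force: 3.3
```

Request:
{"api": "drive_tool", "payload": {"deltas": "0.0010 0 0 0;0.0015 0 0 0;0.0015 0 0 0"}}

```text
clock: 10.48
tool_pos: [0.5398, 0.0588, 0.1855]
tcp_rot: [[0.164, 0.987, -0.001], [0.987, -0.164, -0.005], [-0.005, 0.0, -1.0]]
ft_force: [-2.2, -10.5, 4.8]
gripper_width: 0.0322
grip_force: 5.6
```

Request:
{"api": "drive_tool", "payload": {"deltas": "0.0010 0 0 0;0.0010 0 0 0"}}

```text
clock: 10.65
tool_pos: [0.5399, 0.0592, 0.1855]
tcp_rot: [[0.164, 0.986, -0.001], [0.986, -0.164, -0.007], [-0.007, 0.0, -1.0]]
ft_force: [-3.0, -14.2, 5.6]
gripper_width: 0.0321
grip_force: 7.1
```

Request:
{"api": "drive_tool", "payload": {"deltas": "-0.005 0 0 0;-0.02 0 0 0;-0.03 0 -0.02 0;-0.03 0 -0.06 0;-0.03 0 -0.10 0"}}

```text
clock: 11.07
tool_pos: [0.5341, 0.0318, 0.2848]
tcp_rot: [[0.163, 0.987, -0.004], [0.987, -0.163, 0.004], [0.003, -0.005, -1.0]]
ft_force: [1.4, -0.0, -0.3]
gripper_width: 0.0318
grip_force: 0.0
```

Request:
{"api": "drive_tool", "payload": {"deltas": "-0.04 0 -0.03 0;-0.08 0 -0.06 0;-0.12 0 -0.06 0;-0.16 0 -0.06 0;-0.2 0 -0.06 0"}}

```text
clock: 11.48
tool_pos: [0.5043, -0.1577, 0.3465]
tcp_rot: [[0.161, 0.987, 0.004], [0.987, -0.161, 0.002], [0.002, 0.003, -1.0]]
ft_force: [1.2, -0.4, 0.0]
gripper_width: 0.0316
grip_force: 0.0
```

```bash
python3 -c "
from h import *
im=optics.read_camera('top');a=cv2.resize(im[160:250,230:350],None,fx=6,fy=6,interpolation=2);cv2.imwrite('pics/j.png',a[:,:,::-1])"
```

```text
(no output)
```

View pics/j.png

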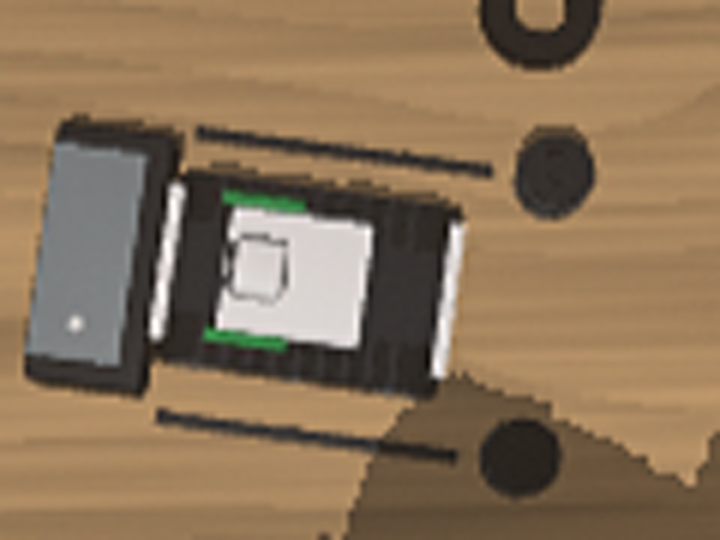

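The crawler is flush with the dock face: its front bumper runs from (172,185) to (150,340), parallel to the dock edge and centred. Its rear, at about col 455, is clear of the pylons, which have not moved.

Request:
{"api": "drive_tool", "payload": {"deltas": "0 0 0 0;0 0 0 0;0 0 0 0;0 0 0 0"}}

```text
clock: 11.87
tool_pos: [0.5044, -0.1553, 0.3449]
tcp_rot: [[0.16, 0.987, -0.0], [0.987, -0.16, 0.001], [0.001, -0.001, -1.0]]
ft_force: [-0.3, 0.2, 0.1]
gripper_width: 0.032
grip_force: 0.0
```

```bash
python3 -c "
from h import *
print(hand_in())"
```

```text
the job is handed in; nothing more can be done
None
```

The crawler was pushed head first between the pylons until its front bumper sat flush and square against the dock, the arm moved clear, and the job was handed in at about 12 s on the robot's clock; the hand-in gave no verdict.

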